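Fold out the back leg of the green target board

TASK

Two target boards lie face down on the shooting club's scoring table, each with a folded back leg. Swing the leg of the green board up, past upright and over to its stop, so that it stays open by itself, then let go. Leave the green board lying where it is, and leave the yellow board in its place with its leg folded.

Things in the scene. Friction and masses are not known exactly. Their poses are not given: they have to be found in the camera images.
- green_board: Green target board, flat, face down, loose, 0.85 kg. 200 (x) by 180 (y) by 15 mm thick. Origin: centre of underside, z up. Brass bracket on its back (upper side), 34 mm wide over its ears, carries the leg: hinge axis parallel to the board's y at x +45, y 0, z 42 mm. The folded leg points along the board's -x, roughly to the robot; a wooden block 20 mm wide lies under it at x -5 mm.
- green_foot (a point): Middle of the black rubber foot on the free end of the green board's leg, 104 mm from the hinge axis. Foot: 32 mm long, 20 mm wide (across, along the board's y), 12 mm thick. Folded, it lies level, its middle 42 mm above the table (21 mm of air between foot and board). The rest of the leg: aluminium bar 18 mm wide, 10 mm thick. The axes turn with the leg.
- green_leg (a joint): Angle of the green board's leg: 0 folded flat; grows as the foot rises and swings over towards the board's +x; 1.57 upright; 2.0 (115 degrees) at its stop. A foot at d from the hinge is at board x = 45 mm - d cos, z = 42 mm + d sin. Free hinge, little friction, no spring, leg about 70 g: let go before upright it falls back, past upright it falls on to its stop and stays.
- yellow_board: Yellow target board, the same in shape, size, axes and leg as the green one; to be left alone. Origin: centre of the underside.
- yellow_leg (a joint): Angle of the yellow board's leg, 0 folded; must stay folded.

How it is judged:
At the end, for the whole second after the job is handed in: The green board's leg rests still at its stop (angle above 1.85 rad), the yellow board's leg is still folded (below 0.2 rad), both boards are within 30 mm of where they lay at the start and the green one lies flat (within 0.1 rad) (value of joint green_leg above 1.85 rad and velocity of joint green_leg between -0.1 and 0.1 rad/s and value of joint yellow_leg below 0.2 rad and distance of each of green_board, yellow_board from where it was at the start of the episode below 0.03 m and angle between green_board's own z axis and vertical below 0.1 rad); the robot touches nothing.
It fails at once if the yellow board's leg is lifted (more than 0.3 rad) (value of joint yellow_leg above 0.3 rad).
It fails at once if the green board is shifted or lifted by more than 40 mm (distance of green_board from where it was at the start of the episode above 0.04 m).
It fails at once if the yellow board is shifted or lifted by more than 40 mm (distance of yellow_board from where it was at the start of the episode above 0.04 m).
It also fails if it takes over 38 s, if anything falls off the work surface, if the arm or the gripper's body presses on something with over 40 N, if the wrist force passes 120 N, or if a joint passes its speed limit or range.

ROBOT

A 6-joint arm with a two-finger parallel gripper is mounted at the origin on the work surface. World frame = base frame: x ahead of the robot, y to its left, z up, the work surface at z = 0. Lengths are in m, angles in rad, forces in N, time in s.
With the tool pointing down it reaches from about 0.25 to 0.725 m from the base axis. Payload 9.7 kg.
Tool frame: the origin (TCP) lies on the centre line of the jaws, within the pads' length; the fingertips stand 22 mm ahead of it and the grasp point (between the pads) lies 3 mm ahead of it (bot.nose_length is the distance from the TCP to the fingertips, in m); z points along the fingers, y is the line along which they close (so a half turn about z gives the same grasp; the last joint's range is limited). The gripper opens to 85 mm and grips with 20 to 120 N. Pads are 22 mm wide; open, the fingers measure 114 mm over their backs; the gripper's body (76 mm by 85 mm) begins 54 mm behind the grasp point. The pads swing forward as they close: fully open they stand 13 mm farther back than shut.
Start: joints at [-1.221, 0.087, 0.176, 1.66, 0, 1.571], TCP at [0.188, -0.517, 0.253] pointing down, gripper open.
Joint ranges: [-3.13, 3.13], [-0.85, 1.81], [-1.15, 1.24], [-2.2, 2.28], [-1.44, 1.52], [-3.14, 3.14]. Speed limits (rad/s): [2.22, 2.22, 2.57, 3.14, 3.14, 3.14].

INTERFACE

Orientations are given as [roll, pitch, yaw] about the fixed x, y, z axes, in that order (R = Rz(yaw) Ry(pitch) Rx(roll)).
In Python, from workcell import bot gives the robot as it stands.
- The arm moves only by the shell command python3 -m jog 'ROWS' [FORCE]. ROWS is JSON, a list of rows, each a list of 5 numbers: the shift along the world's x, y, z in m, then the turn about the world's z in rad, then the gripper command: -1 is fully open, 1 is shut, values between are in proportion. A call has 1 to 20 rows; each row is the pose to reach, as a shift and turn from the pose commanded when the call began; what a row does not reach only later rows make up. A row lasts 1/10 s, in which the tool goes at most 50 mm and 8.59 degrees, less where a joint would pass 70% of its speed; a pose out of reach is approached as far as the arm can. A call with a gripper value outside its range is refused whole. The fingers move at their own pace and stop on an object; FORCE is the grip in N (left out, the last holds). Time passes only in rows, so rows that repeat a pose let the fingers close. It gives the time, the measured TCP pose, the force, the opening and the grip force at its end, in the units of the state.
- bot.read_state(): the state, without advancing time (a new reading comes with each control period).
- bot.grab_frame(name): name is "scene" or "top" or "wrist"; returns the picture (400x640x3 uint8, red, green, blue); there is no depth.
- bot.camera_info(name): a dict with "fovy" (degrees; the focal length in pixels is half the picture's height over the tangent of half this angle, whatever the lens; pixels are square), "cx", "cy" (the principal point, pixels), "camera_from_world" (4x4, takes a point from world to camera coordinates); the wrist camera has in their place "tool_from_camera" (4x4, takes a point from camera to tool coordinates, whose origin is the TCP and whose axes are the flange's). Camera axes: x right, y up, looking along -z (the intrinsics and any distortion apply to the point x, -y, -z); pixel columns grow to the right and rows downward; lengths in m; the calibration is good to about 2 mm. The wrist camera is an equidistant fisheye: a pixel r from the principal point sees the ray r / f radians off the axis. A picture is of the moment at which its call begins: read the wrist's pose just before it. camera_info takes no time and is no camera call.
- bot.finish_job(): hands the job in; it is judged then, once.
Trained networks look in the newest picture that a camera, given by its name, has taken for a name from the list of things; names that differ only in an ending like _2 or _b are one class to them, and where a whole thing is asked for, a point or a joint stands for the part that bears it (a point fixed in the world has none). Each returns a list of dicts, best first, with "p" (0 to 1); they miss things now and then, are a little off and sometimes report something else, mostly with a low value. They report only what shows in the picture. A call takes as long as a camera call.
- bot.recognise(target, camera): "pixel" ([column, row] in pixels, amid what is visible of it).
- bot.silhouettes(target, camera): "pixels" (400x640 bool, what is visible of it) and "pixel" ([column, row] in pixels, amid what is visible of it).
The state is a dict: "t": time; "q": joint angles; "qvel": joint speeds; "tau": joint torques, N m; "tcp_pos": TCP position; "eef_rot": TCP orientation; "contact_force": force on the tool from outside, world axes, zero at the start; "wrist_torque": the same for the moment, N m; "finger_gap": opening from 0.0 (shut) to 1.0 (fully open); "finger_force": force on a finger pad.
Only numpy, scipy, OpenCV 4.12 (cv2) and the standard library are available. Lean on these libraries where they do the work, as an engineer would, in place of code of your own. Each camera call takes 0.05 s, during which the arm holds its last target. There are 200 camera calls.

## Working session

There is one attempt and no reset: what is moved stays moved. The work goes in short steps, Python scripts to look and compute and a shell command to move; the robot and the scene stay as the last step left them, time stands still between calls to the robot, and variables do not carry over. Pictures are saved under pics/ and viewed, at most 10 in all, crops included, and the job is handed in when it is done.

```bash
mkdir -p pics
python3 - <<'E'
from workcell import bot
import cv2,numpy as np
s=bot.read_state();print(s['t'],s['tcp_pos'],s['eef_rot'],s['finger_gap'])
for n in ['scene','top']:
    im=bot.grab_frame(n);cv2.imwrite(f'pics/{n}0.png',im[:,:,::-1])
    ci=bot.camera_info(n);print(n,ci)
    for t in ['green_board','yellow_board','green_foot']:
        print(t,[(r['p'],r['pixel']) for r in bot.recognise(t,n)][:3])
a=cv2.imread('pics/top0.png');b=cv2.imread('pics/scene0.png')
E
```

```text
0.0 [ 0.18842263 -0.51650597  0.2525932 ] [-3.14029713e+00  1.44933142e-05  3.49805202e-01] 1.0020439848089406
scene {'fovy': 46.311085553899986, 'cx': 319.82355747326494, 'cy': 196.34207361592112, 'camera_from_world': array([[-0.66696339,  0.74506377, -0.00630952,  0.37015235],
       [-0.51557767, -0.45538639,  0.72581189,  0.22541022],
       [ 0.53790288,  0.48734301,  0.68786429, -1.24564927],
       [ 0.        ,  0.        ,  0.        ,  1.        ]])}
green_board []
yellow_board [(0.69, [393.0, 272.2])]
green_foot [(0.76, [248.7, 156.8]), (0.72, [251.2, 174.4])]
top {'fovy': 47.63975223878051, 'cx': 322.1982546365696, 'cy': 194.72616282798475, 'camera_from_world': array([[ 0.0235795 , -0.99955573, -0.0182302 , -0.02731608],
       [ 0.98819379,  0.02054243,  0.15182567, -0.54495633],
       [-0.15138373, -0.02159495,  0.98823915, -0.73869378],
       [ 0.        ,  0.        ,  0.        ,  1.        ]])}
green_board [(0.97, [440.3, 207.4])]
yellow_board [(0.86, [218.2, 194.7])]
green_foot [(0.75, [451.1, 212.6])]
```

View pics/top0.png

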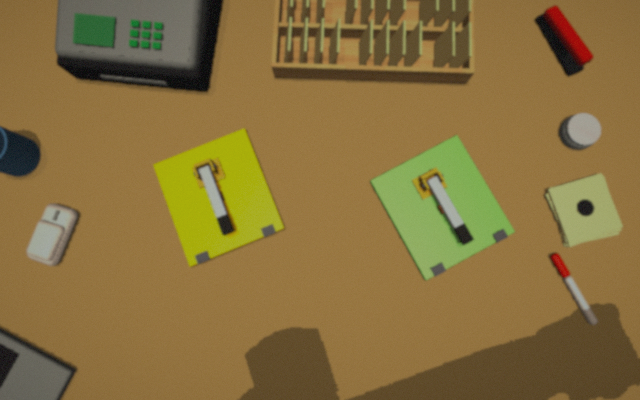

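View pics/scene0.png

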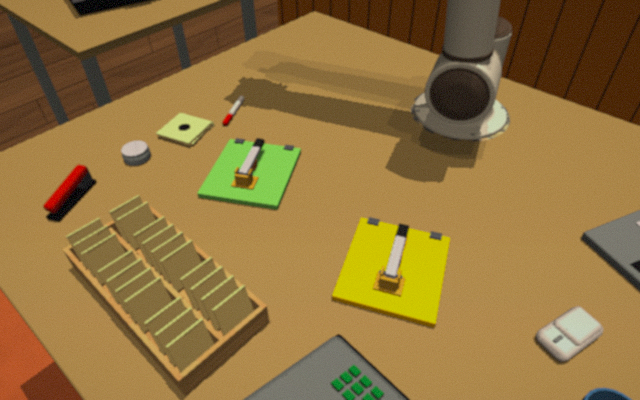

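The top view shows the green board (corners about (372,181), (457,137), (514,231), (427,278)) with its foot near (460,233) and hinge near (430,180). The yellow board is centred at about (218,197).

```bash
cat > h.py <<'E'
from workcell import bot
import cv2,numpy as np
def unproj(n,px,z):
    c=bot.camera_info(n);T=np.array(c['camera_from_world']);f=200/np.tan(np.radians(c['fovy']/2))
    d=np.array([(px[0]-c['cx'])/f,-(px[1]-c['cy'])/f,-1]);R=T[:3,:3];o=-R.T@T[:3,3];d=R.T@d
    return o+d*(z-o[2])/d[2]
E
python3 - <<'E'
from h import *
bot.grab_frame('top')
for t in ['green_board','yellow_board']:
    m=bot.silhouettes(t,'top')[0]['pixels'].astype(np.uint8)
    c=max(cv2.findContours(m,0,2)[0],key=cv2.contourArea)[:,0]
    P=np.array([unproj('top',p,.015)[:2] for p in c])
    r=cv2.minAreaRect((P*1000).astype(np.float32));print(t,r)
for n,px,z in [('foot',(461,233),.047),('hinge',(432,178),.047)]: print(n,unproj('top',px,z))
print('scene foot',unproj('scene',(259,144),.048),unproj('scene',(244,178),.047))
E
```

```text
Traceback (most recent call last):
IndexError: list index out of range
```

Run:
```python
from h import *
for t in ['green_board','yellow_board']:
  for k in range(4):
    bot.grab_frame('top')
    l=bot.silhouettes(t,'top')
    if not l: continue
    m=l[0]['pixels'].astype(np.uint8)
    c=max(cv2.findContours(m,0,2)[0],key=cv2.contourArea)[:,0]
    P=np.array([unproj('top',p,.015)[:2] for p in c])
    r=cv2.minAreaRect((P*1000).astype(np.float32));print(t,l[0]['p'],r);break
for n,px,z in [('foot',(461,233),.047),('hinge',(432,178),.047)]: print(n,unproj('top',px,z))
print('scene foot',unproj('scene',(259,144),.048),unproj('scene',(244,178),.047))
print('corners',[unproj('top',p,.015).round(3) for p in [(372,181),(457,137),(514,231),(427,278)]])
print(bot.read_state()['t'])
```

```text
green_board 0.87 ((533.7303466796875, -225.3319091796875), (200.7978057861328, 180.5880584716797), 29.22484588623047)
yellow_board 0.66 ((544.3638916015625, 171.8128662109375), (204.13255310058594, 183.29298400878906), 23.621116638183594)
foot [ 0.48444759 -0.24976941  0.047     ]
hinge [ 0.57742232 -0.20255273  0.047     ]
scene foot [ 0.48919076 -0.24509252  0.048     ] [ 0.58985186 -0.18276749  0.047     ]
corners [array([ 0.576, -0.103,  0.015]), array([ 0.66 , -0.256,  0.015]), array([ 0.492, -0.351,  0.015]), array([ 0.408, -0.199,  0.015])]
0.7
```

```bash
python3 -m jog '[[0.294,0.262,0,0.16,-1],[0.294,0.262,0,0.16,-1],[0.294,0.262,0,0.16,-1],[0.294,0.262,0,0.16,-1],[0.294,0.262,0,0.16,-1],[0.294,0.262,0,0.16,-1],[0.294,0.262,0,0.16,-1],[0.294,0.262,0,0.16,-1],[0.294,0.262,0,0.16,-1],[0.294,0.262,-0.09,0.16,-1],[0.294,0.262,-0.09,0.16,-1],[0.294,0.262,-0.09,0.16,-1],[0.294,0.262,-0.09,0.16,-1]]' 20
python3 - <<'E'
from h import *
from scipy.spatial.transform import Rotation as Ro
s=bot.read_state();print(s['t'],s['tcp_pos'],s['eef_rot'])
im=bot.grab_frame('wrist');cv2.imwrite('pics/w1.png',im[:,:,::-1])
c=bot.camera_info('wrist');f=200/np.tan(np.radians(c['fovy']/2));T=np.array(c['tool_from_camera'])
R=Ro.from_euler('xyz',s['eef_rot']).as_matrix()
def ray(px,z):
    u=np.array([px[0]-c['cx'],px[1]-c['cy']]);r=np.hypot(*u);th=r/f
    d=np.array([np.sin(th)*u[0]/r,-np.sin(th)*u[1]/r,-np.cos(th)]);d=R@T[:3,:3]@d
    o=R@T[:3,3]+s['tcp_pos'];return o+d*(z-o[2])/d[2]
def proj(p):
    q=T[:3,:3].T@(R.T@(np.array(p)-s['tcp_pos'])-T[:3,3]);a=np.hypot(q[0],q[1]);th=np.arctan2(a,-q[2])
    return c['cx']+f*th*q[0]/a,c['cy']-f*th*q[1]/a
for t in ['green_foot','green_leg']:
  for r in bot.silhouettes(t,'wrist')[:2]: print(t,r['p'],r['pixel'],ray(r['pixel'],.048))
print('foot exp',proj([.482,-.255,.048]),'hinge exp',proj([.573,-.204,.047]))
E
```

```text
t: 2.0
tcp_pos: [0.4821, -0.2549, 0.1642]
eef_rot: [-3.141, 0.0, 0.509]
contact_force: [0.2, -0.7, 0.3]
finger_gap: 1.001
finger_force: 0.0
2.0 [ 0.4820929  -0.25494205  0.16420836] [-3.14130341e+00  2.55988638e-04  5.09340026e-01]
green_foot 0.56 [317.0, 141.6] [ 0.52741685 -0.22935846  0.048     ]
green_leg 0.83 [316.3, 142.5] [ 0.5265509  -0.22923147  0.048     ]
foot exp (np.float64(317.2406026689384), np.float64(206.93136606317205)) hinge exp (np.float64(317.1600732911789), np.float64(73.76578563603175))
```

View pics/w1.png

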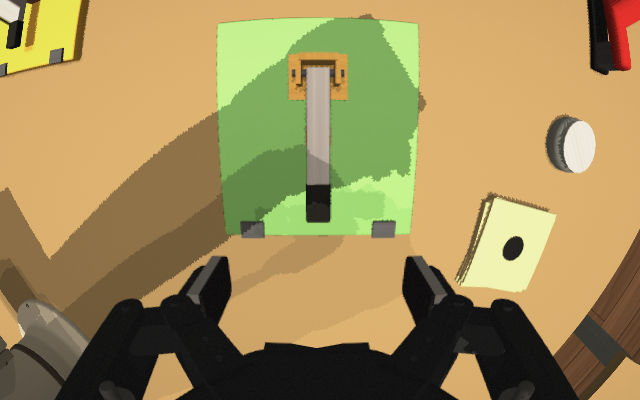

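The wrist view shows the leg centred between the jaws, with the foot at (318,203) against an expected (317,207). Alignment is good, so I'll descend and grip.

```bash
python3 -m jog '[[0.001,0.001,-0.04,0,-0.3],[0.001,0.001,-0.08,0,-0.3],[0.001,0.001,-0.1,0,-0.3],[0.001,0.001,-0.119,0,-0.3],[0.001,0.001,-0.119,0,-0.3],[0.001,0.001,-0.119,0,1],[0.001,0.001,-0.119,0,1],[0.001,0.001,-0.119,0,1],[0.001,0.001,-0.119,0,1],[0.001,0.001,-0.119,0,1],[0.001,0.001,-0.119,0,1],[0.001,0.001,-0.119,0,1],[0.001,0.001,-0.119,0,1]]' 20
python3 - <<'E'
import numpy as np
d=.104;u=np.array([.873,.488])
for a in range(10,115,10):
    t=np.radians(a);print(a,(d*(1-np.cos(t))*u).round(3),round(d*np.sin(t),3))
E
```

```text
t: 3.45
tcp_pos: [0.4846, -0.2544, 0.0462]
eef_rot: [3.138, -0.002, 0.51]
contact_force: [0.6, -1.7, 6.6]
finger_gap: 0.231
finger_force: 25.2
10 [0.001 0.001] 0.018
20 [0.005 0.003] 0.036
30 [0.012 0.007] 0.052
40 [0.021 0.012] 0.067
50 [0.032 0.018] 0.08
60 [0.045 0.025] 0.09
70 [0.06  0.033] 0.098
80 [0.075 0.042] 0.102
90 [0.091 0.051] 0.104
100 [0.107 0.06 ] 0.102
110 [0.122 0.068] 0.098
```

```bash
python3 -m jog '[[0,0,0.009,0,1],[0.001,0.001,0.018,0,1],[0.003,0.002,0.027,0,1],[0.005,0.003,0.036,0,1],[0.008,0.005,0.044,0,1],[0.012,0.007,0.052,0,1],[0.016,0.009,0.06,0,1],[0.021,0.012,0.067,0,1],[0.021,0.012,0.067,0,1]]' 20
python3 - <<'E'
from h import *
a=bot.grab_frame('scene')[90:240,150:400];cv2.imwrite('pics/s2.png',cv2.resize(a,None,fx=3,fy=3)[:,:,::-1])
E
```

```text
t: 4.35
tcp_pos: [0.5051, -0.2413, 0.1124]
eef_rot: [3.141, -0.0, 0.51]
contact_force: [-3.1, -2.1, 2.2]
finger_gap: 0.229
finger_force: 25.0
```

View pics/s2.png

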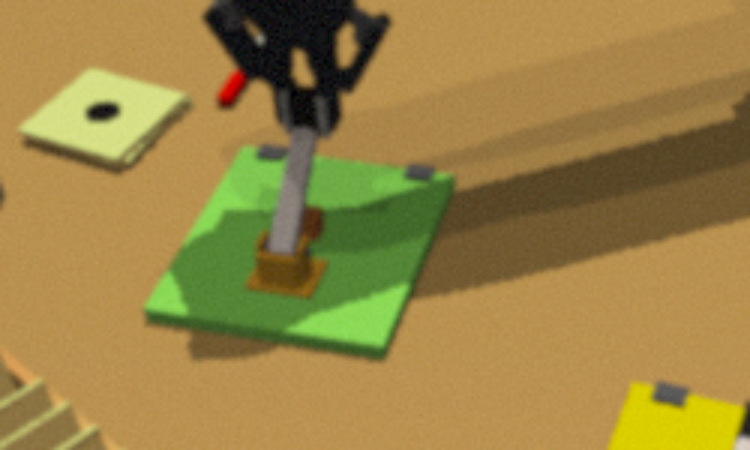

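The leg is coming up between the pads (foot at about (308,110) in the crop) and the board is in place. I'll continue the arc to about 108°.

```bash
python3 -m jog '[[0.005,0.003,0.007,0,1],[0.011,0.006,0.013,0,1],[0.017,0.010,0.018,0,1],[0.024,0.013,0.023,0,1],[0.031,0.017,0.027,0,1],[0.039,0.021,0.031,0,1],[0.046,0.026,0.033,0,1],[0.054,0.030,0.035,0,1],[0.062,0.035,0.037,0,1],[0.070,0.039,0.037,0,1],[0.078,0.044,0.037,0,1],[0.086,0.048,0.035,0,1],[0.092,0.051,0.034,0,1],[0.098,0.054,0.032,0,1],[0.098,0.054,0.032,0,1]]' 20
python3 - <<'E'
from h import *
a=bot.grab_frame('scene')[90:240,150:400];cv2.imwrite('pics/s3.png',cv2.resize(a,None,fx=3,fy=3)[:,:,::-1])
E
```

```text
t: 5.9
tcp_pos: [0.6038, -0.186, 0.1444]
eef_rot: [-3.141, -0.003, 0.511]
contact_force: [-3.8, 4.2, 8.1]
finger_gap: 0.231
finger_force: 30.9
```

View pics/s3.png

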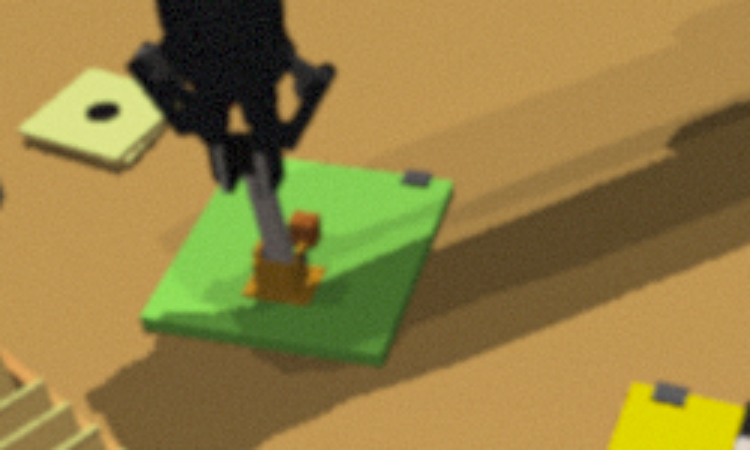

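The foot is past the hinge in the picture (foot about (250,160), bracket (280,270)), and the TCP position agrees with about 108°. The board has barely moved, so I'll release and retreat upward.

```bash
python3 -m jog '[[0,0,0,0,0.2],[0,0,0,0,-0.2],[0,0,0,0,-0.5],[0,0,0,0,-0.5],[0,0,0,0,-0.5],[0,0,0,0,-0.5],[0,0,0.02,0,-0.5],[0,0,0.05,0,-0.5],[0,0,0.09,0,-0.5],[0,0,0.13,0,-0.5],[-0.05,-0.03,0.13,0,-0.5],[-0.1,-0.06,0.13,0,-0.5],[-0.15,-0.09,0.13,0,-0.5],[-0.2,-0.12,0.13,0,-0.5],[-0.25,-0.15,0.13,0,-0.5],[-0.25,-0.2,0.13,0,-0.5],[-0.25,-0.25,0.13,0,-0.5],[-0.25,-0.25,0.13,0,-0.5],[-0.25,-0.25,0.13,0,-0.5]]'
python3 - <<'E'
from h import *
a=bot.grab_frame('scene')[90:290,150:450];t=bot.grab_frame('top')[100:300,140:540]
cv2.imwrite('pics/s4.png',np.hstack([cv2.resize(a,(450,300)),cv2.resize(t,(350,300))])[:,:,::-1])
for t in ['green_board','yellow_board']:
  for r in bot.silhouettes(t,'top')[:1]:
    c=max(cv2.findContours(r['pixels'].astype(np.uint8),0,2)[0],key=cv2.contourArea)[:,0]
    print(t,cv2.minAreaRect((np.array([unproj('top',p,.015)[:2] for p in c])*1000).astype(np.float32)))
E
```

```text
t: 7.85
tcp_pos: [0.3512, -0.4406, 0.2723]
eef_rot: [-3.141, 0.001, 0.506]
contact_force: [0.6, 1.0, -0.6]
finger_gap: 0.746
finger_force: 0.0
green_board ((548.532958984375, -215.7646942138672), (222.66412353515625, 183.72158813476562), 29.203630447387695)
yellow_board ((543.9920043945312, 171.81607055664062), (201.4407958984375, 180.5456085205078), 23.771947860717773)
```

View pics/s4.png

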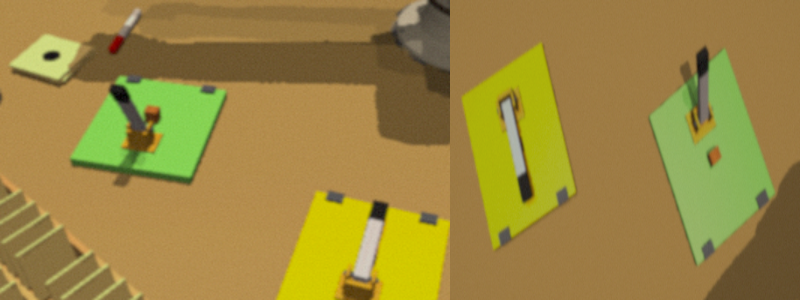

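The leg stands open past upright. The green board moved roughly 7 mm (its outline now includes the leg), and the yellow board is untouched with its leg folded.

```bash
python3 -c "
from workcell import bot
print(bot.finish_job())"
```

```text
the job is handed in; nothing more can be done
None
```

I swung the green board's leg over to its stop and let go: it stays open by itself. The green board shifted about 7 mm by my camera estimate, the yellow board is in place with its leg folded, and the job is handed in, though no verdict came back.

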